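# Put the lens case away in the dry cabinet

### The arm

A 6-joint arm with a two-finger parallel gripper is mounted at the origin on the work surface. World frame = base frame: x ahead of the robot, y to its left, z up, the work surface at z = 0. Lengths are in mm, angles in rad, forces in N, time in s.
With the tool pointing down it reaches from about 300 to 775 mm from the base axis. Payload 14.6 kg.
Tool frame: the origin (TCP) lies midway between the tips of the shut fingers; the grasp point (between the pads) lies 19 mm behind it; z points along the fingers, x is the direction in which the jaws open and shut, and the axes are right-handed (so a half turn about z gives the same grasp; the last joint's range is limited). The gripper opens to 94 mm and grips with 3 to 60 N. Pads are 16 mm wide; open, the fingers measure 119 mm over their backs; the gripper's body (75 mm by 177 mm) begins 78 mm behind the grasp point.
Start: joints at [-1.216, 0.3, 1.521, -0, 1.321, -0.067], TCP at [225.164, -501.787, 205.446] pointing down, gripper open.
Joint ranges: [-3.03, 3.03], [-0.79, 2.21], [0.23, 2.52], [-1.04, 4.18], [0, 3.07], [-2.55, 2.55]. Speed limits (rad/s): [2.22, 2.22, 2.57, 3.14, 3.14, 3.14].

### API

Orientations are given as a unit quaternion [x, y, z, w].
In Python, from plant import r gives the robot as it stands.
- The arm moves only by the shell command python3 -m pendant 'ROWS' [FORCE]. ROWS is JSON, a list of rows, each a list of 3 entries, a list of its own where there are three numbers: the shift along the tool's x, y, z as a fraction of full scale, then the turn, a rotation vector about the tool's x, y, z as a fraction of full scale, then the gripper command: -1 is fully open, 1 is shut, values between are in proportion. In form: [[[dx, dy, dz], [wx, wy, wz], fingers], ...]. A call has exactly 5 rows; each row is the pose to reach, as a shift and turn from the pose commanded when the call began, along the tool's axes at that moment, turning the shorter way round; what a row does not reach only later rows make up. Full scale, the value 1, is 500 mm for a shift and 360 degrees for a turn. A row lasts 1/12 s, in which the tool goes at most 41.7 mm and 7.16 degrees, less where a joint would pass 70% of its speed; a pose out of reach is approached as far as the arm can. A call with a number of a shift or a turn outside -1 to 1 is refused whole. A call with a gripper value outside its range is refused whole. The fingers move at their own pace and stop on an object; FORCE is the grip in N (left out, the last holds). Time passes only in rows, so rows that repeat a pose let the fingers close, or fill a call up. It gives the time, the measured TCP pose, the force and the opening at its end, in the units of the state.
- r.get_state(): the state, without advancing time (a new reading comes with each control period).
- r.get_image(name): name is "side" or "top"; returns the picture (420x560x3 uint8, blue, green, red); there is no depth.
- r.get_calibration(name): a dict with "fov_y" (degrees; the focal length in pixels is half the picture's height over the tangent of half this angle, whatever the lens; pixels are square), "cx", "cy" (the principal point, pixels), "k1" (the pictures are not rectified: a ray, as slopes to the right and down, at radius r is drawn at 1 + k1 r^2 times it, then the intrinsics apply), "rvec" (rotation vector, rad) and "tvec" (3), from world to camera coordinates, as OpenCV has them. Camera axes: x right, y down, z forward; pixel columns grow to the right and rows downward; lengths in mm; the calibration is good to about 2 mm. A picture is of the moment at which its call begins. get_calibration takes no time and is no camera call.
- r.close_job(): hands the job in, once; it reports no verdict.
Trained networks look in the newest picture that a camera, given by its name, has taken for a name from the list of things; names that differ only in an ending like _2 or _b are one class to them, and where a whole thing is asked for, a point or a joint stands for the part that bears it (a point fixed in the world has none). Each returns a list of dicts, best first, with "conf" (0 to 1); they miss things now and then, are a little off and sometimes report something else, mostly with a low value. They report only what shows in the picture. A call takes as long as a camera call. They do not tell look-alikes from the thing itself.
- r.boxes_of(camera, name): "extent" ([left, top, right, bottom] as shares, 0 to 1, of the picture: columns of its width, rows of its height, round what is visible of it).
- r.landmark_of(camera, name): "centre" ([column, row] as shares, 0 to 1, of the picture: columns of its width, rows of its height: a listed point, or the origin of a listed thing).
The state is a dict: "t": time; "joint_positions": joint angles; "qvel": joint speeds; "tau": joint torques, N m; "eef_pos": TCP position; "ee_rot": TCP orientation; "force": force on the tool from outside, world axes, zero at the start; "moment": the same for the moment, N m; "finger_gap": finger opening in mm.
Only numpy, scipy, OpenCV 4.12 (cv2) and the standard library are available. Lean on these libraries where they do the work, as an engineer would, in place of code of your own. Each camera call takes 0.05 s, during which the arm holds its last target. There are 200 camera calls.

### The job

Swing the clear dry cabinet's door wide open by its handle, put the grey hard case away in the cabinet, lying flat on its base, lengthways between the two guide rails on the cabinet floor and wholly inside, then shut the door fully. Leave the microscope, the flask and the jar where they are, and do not tip the case over.

Things in the scene. Friction and masses are not known exactly. Their poses are not given: they have to be found in the camera images.
- cabinet: Low clear acrylic dry cabinet with aluminium edges, white floor and a clear closed roof that carries a round white hygrometer (70 mm, 8 mm high); fixed to the bench; outside 220 deep (x), 220 wide (y), 100 high; walls 6 mm, inside 214 deep, 208 wide, roof underside 94 mm above the bench. Origin under its centre; +x points into it, away from the door; +y is the hinge side.
- lane (a point): Middle of the front edge (mouth) of the cabinet's floor, on its top surface, 8 mm above the bench; +x points straight into the cabinet, +y to the hinge side, z up. Two straight aluminium guide rails (8 wide, 10 high) stand on the floor with their middles at y = +46 and -46 mm, so 84 mm apart inside, from x = 27 to 212 mm.
- door (a joint): Angle of the cabinet's clear, aluminium-framed door, rad: 0 shut, growing as its free edge swings out towards the robot, stop at 2.0. It starts shut. Upright hinge on the cabinet's left (+y) edge. Light, no latch or spring, stays where left (about 0.12 N m of friction). Panel 216 wide, 94 high (3 to 97 mm above the bench), 12 thick.
- door_hinge (a point): A point on the vertical hinge axis, 50 mm above the bench, in the door panel's mid-plane; it turns with the door: its -y axis runs along the door to the free edge (216 mm away), its -x axis points out of the door's outer face.
- handle_grip (a point): Grip point on the axis of the door handle, 80 mm above the bench, 190 mm along the door from the hinge axis, 45 mm off the outer face (51 off the hinge axis). Turns with the door. The handle is an upright round steel bar 12 mm thick, 25 to 100 mm above the bench; its stubs to the door are at 36 and 51 mm, so its free top can be pinched from above at any yaw.
- case_mid (a point): Centre of the loose grey plastic hard case, 150 long (x), 62 wide (y), 60 high (z), 0.28 to 0.46 kg, mass even; it lies flat on the bench to the right of the cabinet, 30 mm from its centre to its underside. Both ends are alike and either may go in first. It slides easily and may be pushed the last part of the way in; the closing door may push it the last few mm. Small flat steel latches on its sides.
- microscope: White and black microscope, 190 x 150 mm base, 330 high, standing at the right; origin under its base. Leave alone.
- flask: Conical glass flask, 84 mm wide at the foot, 130 high; origin under its foot. Leave alone.
- bottle: Brown glass jar with black cap, 68 mm wide, 130 high; origin under its foot. Leave alone.
Things that resemble listed ones, but are neither listed nor needed, are in the scene too. Leave any yellow look-alike of the part that bears case_mid alone.

How it is judged:
By the outcome, as a careful person would: the job done as asked, in the order asked, and still so for the second after the job is handed in, with the robot touching nothing.
It also fails if it takes over 72 s, if anything falls off the work surface, if the arm or the gripper's body presses on something with over 40 N, if the wrist force passes 120 N, or if a joint passes its speed limit or range.

## Working session

There is one attempt and no reset: what is moved stays moved. The work goes in short steps, Python scripts to look and compute and a shell command to move; the robot and the scene stay as the last step left them, time stands still between calls to the robot, and variables do not carry over. Pictures are saved under pics/ and viewed, about 8 in all and at most 12, crops included, and the job is handed in when it is done.

```bash
ls; mkdir -p pics; cat > h.py <<'E'
import numpy as np, cv2, sys
from plant import r
from scipy.spatial.transform import Rotation as R
def cal(n):
    c=r.get_calibration(n); f=210/np.tan(np.radians(c["fov_y"])/2)
    return c,f,R.from_rotvec(c["rvec"]).as_matrix(),np.array(c["tvec"],float)
def ray(n,uv):
    c,f,M,t=cal(n); d=(np.array(uv,float)-[c["cx"],c["cy"]])/f; s=d.copy()
    for _ in range(30): s=d/(1+c["k1"]*(s@s))
    return -M.T@t, M.T@np.array([s[0],s[1],1])
def at(n,uv,z):
    o,d=ray(n,uv); return (o+d*(z-o[2])/d[2])[:2]
def proj(n,P):
    c,f,M,t=cal(n); q=M@np.array(P,float)+t; s=q[:2]/q[2]; s=s*(1+c["k1"]*(s@s)); return s*f+[c["cx"],c["cy"]]
def tri(u1,u2):
    (a,d),(b,e)=ray("top",u1),ray("side",u2)
    x=np.linalg.lstsq(np.c_[d,-e],b-a,rcond=None)[0]; p,q=a+x[0]*d,b+x[1]*e
    return (p+q)/2,np.linalg.norm(p-q)
E
python3 - <<'E'
from h import *
for n in("side","top"):
    cv2.imwrite(f"pics/{n}0.png",r.get_image(n))
    c=cal(n);print(n,-c[2].T@c[3],c[1])
    for k in("handle_grip","case_mid","cabinet","lane","door_hinge","microscope","flask","bottle"):
        print(k,[(np.round(np.array(l["centre"])*[560,420],1).tolist(),round(l["conf"],2)) for l in r.landmark_of(n,k)[:4]])
s=r.get_state();print(s["t"],s["eef_pos"],s["ee_rot"],s["finger_gap"],s["force"])
E
```

```text
pics
side [ 417.87723539  873.74090528 1104.99772346] 501.6506751467616
handle_grip [([262.6, 192.3], 0.93), ([245.4, 251.1], 0.53)]
case_mid [([355.5, 198.9], 0.93), ([344.8, 145.3], 0.86), ([287.1, 168.6], 0.78)]
cabinet [([204.3, 231.3], 0.6)]
lane [([243.7, 231.6], 0.88)]
door_hinge [([244.6, 249.9], 0.89), ([259.5, 122.4], 0.63)]
microscope [([257.2, 122.3], 0.65), ([264.2, 188.0], 0.63)]
flask [([213.7, 164.8], 0.76)]
bottle [([220.1, 383.1], 0.55)]
top [ 352.02683492   21.85415773 1463.65749498] 419.8710605801925
handle_grip [([306.7, 207.4], 0.7)]
case_mid [([382.8, 273.2], 0.89), ([317.6, 288.8], 0.71), ([346.0, 225.7], 0.65), ([154.4, 200.9], 0.6)]
cabinet [([273.3, 167.1], 0.83), ([154.1, 199.4], 0.66)]
lane [([278.4, 198.6], 0.77)]
door_hinge [([247.8, 201.2], 0.7), ([409.3, 194.3], 0.47)]
microscope [([409.2, 194.9], 0.89), ([282.0, 197.2], 0.48)]
flask [([350.4, 161.5], 0.56), ([304.1, 204.3], 0.24)]
bottle [([154.0, 198.0], 0.7)]
0.9 [ 225.18172849 -501.78314307  205.45812977] [ 8.39472490e-01 -5.43402189e-01  1.73500332e-05 -4.13916299e-06] 94.08818518088913 [-0.3811138  -0.30365005 -0.70504711]
```

View pics/top0.png

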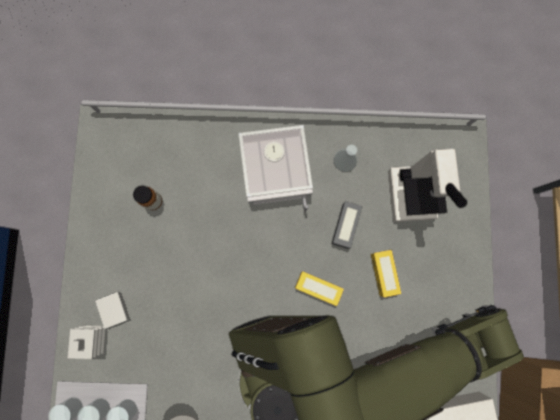

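View pics/side0.png

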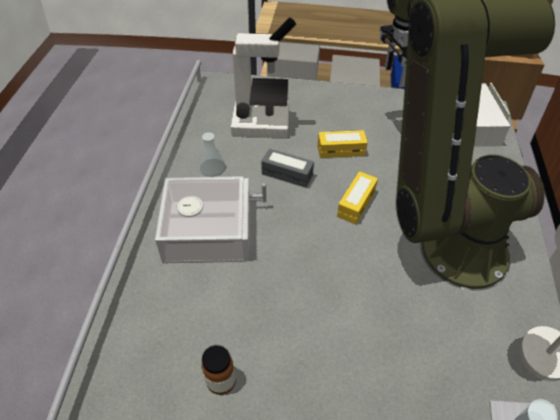

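Candidates for the case: grey box at top (347,225) / side (288,168); yellow look-alikes at top (320,289) and (388,273), side (358,196) and (343,143). I choose the grey one. The cabinet is at top (276,163), with its door towards the robot and its handle at (306,205).

```bash
python3 - <<'E'
from h import *
t=cv2.imread("pics/top0.png");s=cv2.imread("pics/side0.png")
a=cv2.resize(t[115:255,230:370],(560,560),interpolation=cv2.INTER_CUBIC) # x4
cv2.imwrite("pics/c1.png",a)
b=cv2.resize(s[140:270,150:330],(720,520),interpolation=cv2.INTER_CUBIC)
cv2.imwrite("pics/c2.png",b)
print("case tri",tri([346,225.7],[287.1,168.6]),at("top",[346,225.7],30),at("side",[287.1,168.6],30))
print("handle",tri([306.7,207.4],[262.6,192.3]),at("top",[306.7,207.4],80),at("side",[262.6,192.3],80))
print("lane",at("top",[278.4,198.6],8),at("side",[243.7,231.6],8))
print("hinge",at("top",[247.8,201.2],50),at("side",[244.6,249.9],50))
print("cab",at("top",[273.3,167.1],0),at("side",[204.3,231.3],0))
for n in("microscope","flask","bottle"):pass
print("flask",at("top",[350.4,161.5],0),at("side",[213.7,164.8],0),"mic",at("top",[409,195],0))
E
```

```text
case tri (array([ 529.55703944, -225.34955822,   24.50629843]), np.float64(2.6428492462875792)) [ 527.55343893 -224.35008412] [ 530.31050036 -219.95605634]
handle (array([583.3327587 , -85.08160262,  58.60599545]), np.float64(2.219085514380959)) [578.7035838  -83.43393015] [581.05045117 -65.6453385 ]
lane [618.52627255  11.5323928 ] [621.46486599  23.65179849]
hinge [598.28215746 115.93376613] [600.47884085 115.76620337]
cab [733.88464182  33.32806016] [733.0587433   32.33901761]
flask [ 764.57429202 -243.50145179] [ 765.72222001 -234.44925865] mic [ 649.07249461 -454.76801043]
```

View pics/c1.png

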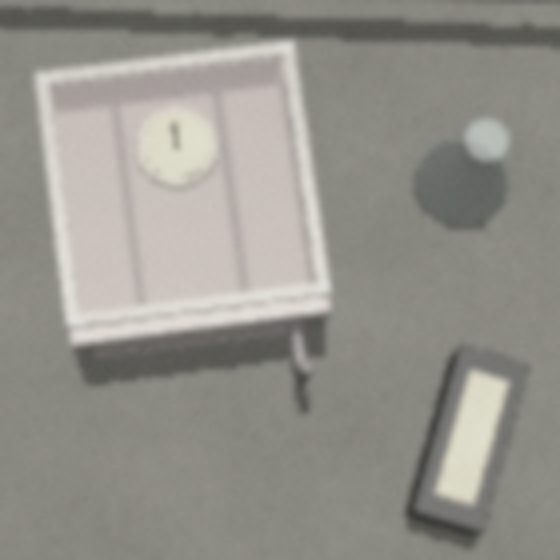

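View pics/c2.png

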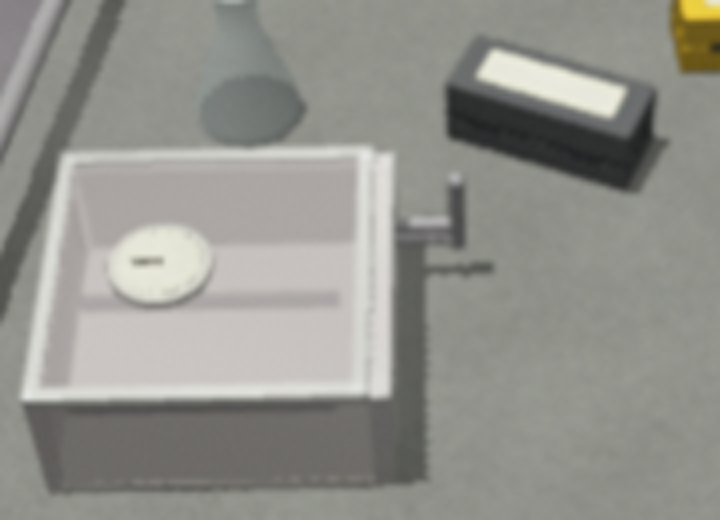

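```bash
cat > fit.py <<'E'
from h import *
from scipy.optimize import least_squares
T=lambda u,v:("top",[230+(u+.5)/4-.5,115+(v+.5)/4-.5])
S=lambda u,v:("side",[150+(u+.5)/4-.5,140+(v+.5)/4-.5])
cab=[(T(38,72),(110,110,100)),(T(294,43),(110,-110,100)),(T(328,293),(-110,-110,100)),(T(70,325),(-110,110,100)),
(S(65,153),(110,-110,100)),(S(373,150),(-110,-110,100)),(S(25,398),(110,110,100)),(S(372,395),(-110,110,100)),(S(52,492),(110,110,0)),
(T(75,342),(-123,108,97)),(T(330,308),(-123,-108,97)),(S(393,153),(-123,-108,97)),(S(390,397),(-123,108,97)),
(S(456,175),(-168,-82,100)),(S(458,245),(-168,-82,25))]
case=[(T(462,345),(75,31,60)),(T(528,362),(75,-31,60)),(T(480,528),(-75,-31,60)),(T(418,505),(-75,31,60)),
(S(482,38),(75,-31,60)),(S(655,90),(-75,-31,60)),(S(448,85),(75,31,60)),(S(632,132),(-75,31,60)),(S(450,135),(75,31,0)),(S(630,188),(-75,31,0))]
def w(p,P):
    c,s=np.cos(p[2]),np.sin(p[2]); return [p[0]+c*P[0]-s*P[1],p[1]+s*P[0]+c*P[1],P[2]]
for nm,L,p0 in(("cab",cab,[733,30,.12]),("case",case,[528,-222,-.2])):
    f=lambda p:np.concatenate([proj(m[0],w(p,P))-m[1] for m,P in L])
    q=least_squares(f,p0,loss="soft_l1"); print(nm,q.x); print(np.round(f(q.x).reshape(-1,2),1).tolist())
    if nm=="cab":
        for k,P in dict(lane=(-110,0,8),hinge=(-117,108,50),handle=(-168,-82,80)).items(): print(k,np.round(w(q.x,P),1),proj("top",w(q.x,P)),proj("side",w(q.x,P)))
E
python3 fit.py
```

```text
cab [7.31602169e+02 2.66972600e+01 1.65708536e-01]
[[-0.5, 0.3], [-0.0, -0.4], [0.9, 0.1], [-0.5, 0.7], [-0.4, -0.1], [0.4, -0.7], [-0.5, 0.6], [-0.7, -0.0], [-0.6, -0.2], [-0.6, 0.4], [0.3, 0.4], [0.0, -0.3], [-0.0, -0.5], [0.4, -0.2], [0.2, 0.4]]
lane [623.1   8.6   8. ] [279.28604718 197.34882067] [244.08612785 227.36457138]
hinge [598.4 113.9  50. ] [248.39187382 201.18849388] [245.51426075 249.4267371 ]
handle [579.4 -81.9  80. ] [306.24399377 207.1703464 ] [264.07046668 188.16768049]
case [ 5.29543675e+02 -2.25346327e+02 -2.52492200e-01]
[[-0.4, -0.3], [0.6, 0.5], [1.4, 1.4], [-0.9, 1.9], [-1.2, -1.7], [1.2, -1.7], [-0.7, -0.7], [-0.0, 1.2], [-0.9, 0.9], [-0.6, 1.2]]
```

The fit agrees in both views to about 0.5 px: cabinet at (732,27) with yaw 0.166, handle at (579,-82), grey case at (530,-225) with yaw -0.25. I'll go to above the handle first.

```bash
cat > go.py <<'E'
# go.py x y z jaw_deg [tilt_deg]: rows numbers from the present pose to the TCP target
from h import *
def rot(j,t=0):
    a=np.radians(j); return R.from_matrix(np.array([[np.cos(a),np.sin(a),0],[np.sin(a),-np.cos(a),0],[0,0,-1]]).astype(float))*R.from_rotvec([np.radians(t),0,0])
def show(P,j,t=0,s=None):
    s=s or r.get_state(); A=R.from_quat(s["ee_rot"]); d=A.inv().apply(np.array(P)-s["eef_pos"])/500; w=np.degrees((A.inv()*rot(j,t)).as_rotvec())/360
    print(np.round(P,1),"shift",np.round(d,3).tolist(),"turn",np.round(w,4).tolist())
if __name__=="__main__":
    a=[float(x) for x in sys.argv[1:]]; s=r.get_state(); print("t",s["t"],"F",np.round(s["force"],1),"gap",round(s["finger_gap"],1),np.round(s["eef_pos"],1)); show(a[:3],*a[3:],s=s)
E
python3 go.py 579.4 -81.9 205 -80.5
```

```text
t 0.9 F [-0.4 -0.3 -0.7] gap 94.1 [ 225.2 -501.8  205.5]
[579.4 -81.9 205. ] shift [-0.476, -0.99, 0.001] turn [-0.0, -0.0, 0.0407]
```

```bash
python3 -m pendant '[[[-0.476,-0.99,0],[0,0,0.0407],0],[[-0.476,-0.99,0],[0,0,0.0407],0],[[-0.476,-0.99,0],[0,0,0.0407],0],[[-0.476,-0.99,0],[0,0,0.0407],0],[[-0.476,-0.99,0],[0,0,0.0407],0]]' 20; python3 go.py 579.4 -81.9 205 -80.5
```

```text
t: 1.32
eef_pos: [357.1, -345.0, 205.6]
ee_rot: [0.763, -0.646, 0.0, 0.0]
force: [1.3, -0.5, -0.7]
finger_gap: 64.3
t 1.3167 F [ 1.3 -0.5 -0.7] gap 64.3 [ 357.1 -345.   205.6]
[579.4 -81.9 205. ] shift [-0.446, -0.525, 0.001] turn [-0.0, -0.0001, -0.0001]
```

```bash
python3 -m pendant '[[[-0.446,-0.525,0],[0,0,0],0],[[-0.446,-0.525,0],[0,0,0],0],[[-0.446,-0.525,0],[0,0,0],0],[[-0.446,-0.525,0],[0,0,0],0],[[-0.446,-0.525,0],[0,0,0],0]]' >/dev/null; python3 go.py 579.4 -81.9 205 -80.5
```

```text
t 1.7333 F [-0.2 -0.6  0.9] gap 47.2 [ 491.6 -185.4  205.7]
[579.4 -81.9 205. ] shift [-0.175, -0.207, 0.001] turn [-0.0001, -0.0, 0.0]
```

```bash
python3 -m pendant '[[[-0.175,-0.207,0],[0,0,0],0],[[-0.175,-0.207,0],[0,0,0],0],[[-0.175,-0.207,0],[0,0,0],0],[[-0.175,-0.207,0],[0,0,0],0],[[-0.175,-0.207,0],[0,0,0],0]]' >/dev/null;  python3 - <<'E'
from h import *
from go import show
s=r.get_state();print(s["eef_pos"])
a=r.get_image("top");b=r.get_image("side")
cv2.imwrite("pics/x1.png",np.hstack([cv2.resize(a[150:250,240:370],(390,300)),cv2.resize(b[130:260,150:320],(392,300))]))
for n in("top","side"): print([(np.round(np.array(l["centre"])*[560,420],1).tolist(),l["conf"]) for l in r.landmark_of(n,"handle_grip")[:2]])
show([579.4,-81.9,130],-80.5)
E
```

```text
[579.26965321 -81.60898984 204.8877619 ]
[]
[([263.3, 188.8], 0.91)]
[579.4 -81.9 130. ] shift [-0.006, -0.005, 0.151] turn [0.0, -0.0, -0.0002]
```

View pics/x1.png

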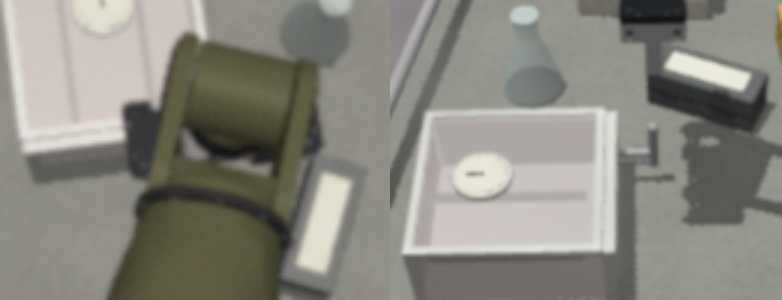

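```bash
python3 -m pendant '[[[-0.006,-0.005,0.1],[0,0,0],0],[[-0.006,-0.005,0.17],[0,0,0],0],[[-0.006,-0.005,0.24],[0,0,0],0],[[-0.006,-0.005,0.285],[0,0,0],0],[[-0.006,-0.005,0.285],[0,0,0],0]]' ;  python3 -m pendant '[[[0,0,0],[0,0,0],1],[[0,0,0],[0,0,0],1],[[0,0,0],[0,0,0],1],[[0,0,0],[0,0,0],1],[[0,0,0],[0,0,0],1]]' 20; python3 -m pendant '[[[0,0,0],[0,0,0],1],[[0,0,0],[0,0,0],1],[[0,0,0],[0,0,0],1],[[0,0,0],[0,0,0],1],[[0,0,0],[0,0,0],1]]' 20
```

```text
t: 2.77
eef_pos: [577.1, -81.3, 58.5]
ee_rot: [0.763, -0.647, -0.003, 0.002]
force: [-0.5, 0.5, -1.3]
finger_gap: 46.9
t: 3.18
eef_pos: [580.7, -80.7, 64.2]
ee_rot: [0.763, -0.646, 0.001, -0.0]
force: [-0.0, -0.0, 0.3]
finger_gap: 17.0
t: 3.6
eef_pos: [580.5, -80.7, 63.8]
ee_rot: [0.763, -0.646, 0.001, -0.0]
force: [-2.4, -0.6, 6.1]
finger_gap: 11.5
```

```bash
cat > arc.py <<'E'
import numpy as np,sys
d=lambda a:np.array([np.cos(a),np.sin(a)])
yaw=.1657; H=np.array([598.4,113.9])
hp=lambda t:H+190*d(yaw-np.pi/2-t)+51*d(yaw+np.pi-t)
X,Y=d(np.radians(-80.5)),np.array([np.sin(np.radians(-80.5)),-np.cos(np.radians(-80.5))])
def calls(ths):
    for i in range(0,len(ths)-5,5):
        print([[round(float((hp(t)-hp(ths[i]))@X/500),3),round(float((hp(t)-hp(ths[i]))@Y/500),3)] for t in ths[i+1:i+6]],np.round(hp(ths[i+5])),round(ths[i+5],2))
calls(np.linspace(0,1.95,26))
E
python3 arc.py
```

```text
[[-0.009, 0.029], [-0.02, 0.058], [-0.034, 0.085], [-0.05, 0.112], [-0.067, 0.137]] [506. -60.] 0.39
[[-0.02, 0.024], [-0.041, 0.046], [-0.064, 0.066], [-0.088, 0.084], [-0.114, 0.101]] [447. -12.] 0.78
[[-0.027, 0.014], [-0.055, 0.027], [-0.084, 0.037], [-0.114, 0.044], [-0.144, 0.05]] [411.  55.] 1.17
[[-0.031, 0.003], [-0.061, 0.004], [-0.092, 0.002], [-0.122, -0.002], [-0.152, -0.009]] [402. 131.] 1.56
[[-0.029, -0.009], [-0.058, -0.02], [-0.086, -0.033], [-0.112, -0.048], [-0.138, -0.066]] [424. 204.] 1.95
```

```bash
python3 -m pendant '[[[-0.009,0.029,0],[0,0,0],1],[[-0.02,0.058,0],[0,0,0],1],[[-0.034,0.085,0],[0,0,0],1],[[-0.05,0.112,0],[0,0,0],1],[[-0.067,0.137,0],[0,0,0],1]]' 15;python3 -m pendant '[[[-0.02,0.024,0],[0,0,0],1],[[-0.041,0.046,0],[0,0,0],1],[[-0.064,0.066,0],[0,0,0],1],[[-0.088,0.084,0],[0,0,0],1],[[-0.114,0.101,0],[0,0,0],1]]' 15
```

```text
t: 4.02
eef_pos: [506.7, -59.7, 63.7]
ee_rot: [0.763, -0.646, 0.001, 0.0]
force: [-1.9, -4.8, 6.1]
finger_gap: 11.9
t: 4.43
eef_pos: [447.3, -11.3, 63.5]
ee_rot: [0.763, -0.646, 0.0, 0.0]
force: [-1.2, -4.2, 5.2]
finger_gap: 11.6
```

```bash
python3 -m pendant '[[[-0.027,0.014,0],[0,0,0],1],[[-0.055,0.027,0],[0,0,0],1],[[-0.084,0.037,0],[0,0,0],1],[[-0.114,0.044,0],[0,0,0],1],[[-0.144,0.05,0],[0,0,0],1]]' 15;python3 -m pendant '[[[-0.031,0.003,0],[0,0,0],1],[[-0.061,0.004,0],[0,0,0],1],[[-0.092,0.002,0],[0,0,0],1],[[-0.122,-0.002,0],[0,0,0],1],[[-0.152,-0.009,0],[0,0,0],1]]' 15; python3 -m pendant '[[[-0.029,-0.009,0],[0,0,0],1],[[-0.058,-0.02,0],[0,0,0],1],[[-0.086,-0.033,0],[0,0,0],1],[[-0.112,-0.048,0],[0,0,0],1],[[-0.138,-0.066,0],[0,0,0],1]]' 15;
```

```text
t: 4.85
eef_pos: [411.1, 56.4, 63.4]
ee_rot: [0.763, -0.646, 0.0, -0.0]
force: [1.9, -1.2, -0.5]
finger_gap: 11.7
t: 5.27
eef_pos: [403.0, 132.3, 63.2]
ee_rot: [0.763, -0.646, 0.0, -0.0]
force: [2.2, -1.6, -0.3]
finger_gap: 11.8
t: 5.68
eef_pos: [424.3, 205.8, 63.1]
ee_rot: [0.763, -0.646, 0.0, 0.0]
force: [1.0, -2.8, 0.3]
finger_gap: 11.2
```

```bash
python3 -m pendant '[[[0,0,0],[0,0,0],0.3],[[0,0,0],[0,0,0],0.3],[[0,0,0],[0,0,0],0.3],[[0,0,-0.06],[0,0,0],0.3],[[0,0,-0.14],[0,0,0],0.3]]' 50; python3 -m pendant '[[[0,0,-0.1],[0,0,0],0.3],[[0,0,-0.15],[0,0,0],0],[[0,0,-0.15],[0,0,0],-1],[[0,0,-0.15],[0,0,0],-1],[[0,0,-0.15],[0,0,0],-1]]'
python3 - <<'E'
from h import *
from go import show
b=r.get_image("side")
cv2.imwrite("pics/x2.png",cv2.resize(b[100:340,120:460],(680,480)))
c=np.array([529.5,-225.3]);yaw=-.2525;e=np.array([np.cos(yaw),np.sin(yaw)])
p=c-35*e; show([p[0],p[1],200],np.degrees(yaw)-90)
E
```

```text
t: 6.1
eef_pos: [422.4, 203.7, 131.4]
ee_rot: [0.763, -0.646, -0.001, 0.003]
force: [0.0, 0.0, 0.6]
finger_gap: 32.8
t: 6.52
eef_pos: [423.8, 204.5, 207.0]
ee_rot: [0.763, -0.646, -0.0, 0.001]
force: [0.4, 0.5, -0.9]
finger_gap: 56.3
[ 495.6 -216.6  200. ] shift [0.854, -0.003, 0.014] turn [0.0003, -0.0001, 0.0666]
```

View pics/x2.png

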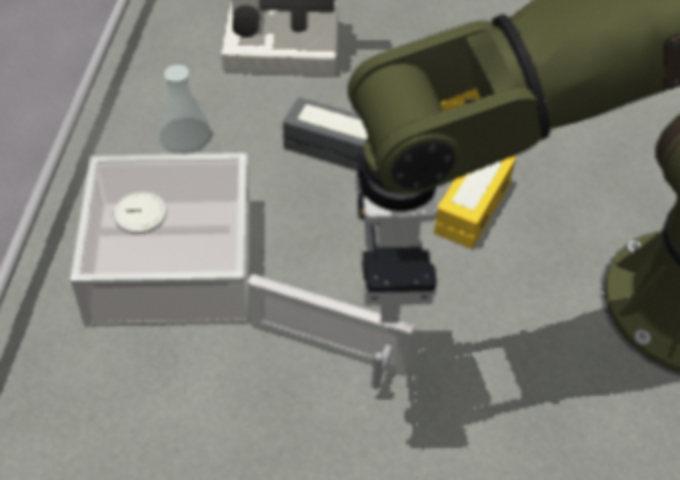

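The door stands wide open at x2 (250–410, 280–350), about 1.95 rad. I move on to the grey case.

```bash
python3 -m pendant '[[[0.854,0,0.014],[0,0,0.0666],-1],[[0.854,0,0.014],[0,0,0.0666],-1],[[0.854,0,0.014],[0,0,0.0666],-1],[[0.854,0,0.014],[0,0,0.0666],-1],[[0.854,0,0.014],[0,0,0.0666],-1]]' >/dev/null; python3 go.py 495.6 -216.6 200 -104.5
```

```text
t 6.9833 F [0.2 0.9 0.5] gap 92.5 [457.9  -2.3 203.1]
[ 495.6 -216.6  200. ] shift [0.396, -0.181, 0.006] turn [0.0004, -0.0001, -0.0004]
```

```bash
python3 fit.py | grep case
```

```text
case [ 5.29543675e+02 -2.25346327e+02 -2.52492200e-01]
```

```bash
python3 -m pendant '[[[0.396,-0.181,0],[0,0,0],-1],[[0.396,-0.181,0],[0,0,0],-1],[[0.396,-0.181,0],[0,0,0],-1],[[0.396,-0.181,0],[0,0,0],-1],[[0.396,-0.181,0],[0,0,0],-1]]' >/dev/null; python3 -m pendant '[[[0.01,0,0],[0,0,0],-1],[[0.01,0,0],[0,0,0],-1],[[0.01,0,0],[0,0,0],-1],[[0.01,0,0],[0,0,0],-1],[[0.01,0,0],[0,0,0],-1]]' >/dev/null; python3 go.py 495.6 -216.6 80 -104.5
python3 - <<'E'
from h import *
b=r.get_image("side")
cv2.imwrite("pics/x3.png",cv2.resize(b[70:220,220:420],(800,600),interpolation=cv2.INTER_CUBIC))
E
```

```text
t 7.8167 F [-0.3  0.2 -1.1] gap 94.0 [ 494.  -209.   204.4]
[ 495.6 -216.6   80. ] shift [0.014, -0.007, 0.249] turn [0.0001, 0.0, 0.0004]
```

View pics/x3.png

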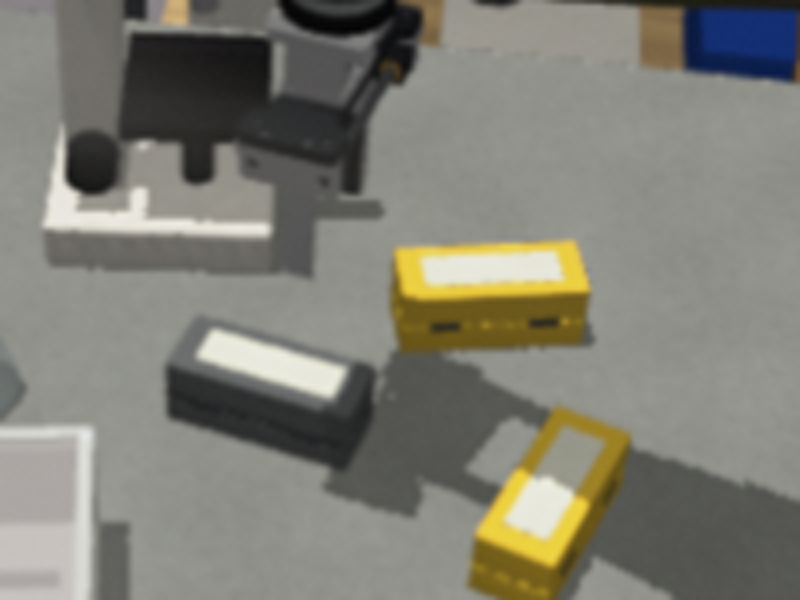

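Only the grey case lies under the gripper (x3 centre about (270,385)); the yellow ones are at (490,290) and (550,500). I'll refine the case pose with this view.

```bash
cat >> fit.py <<'E'
V=lambda u,v:("side",[220+(u+.5)/4-.5,70+(v+.5)/4-.5])
L=case[:4]+[(V(200,317),(75,-31,60)),(V(375,366),(-75,-31,60)),(V(167,367),(75,31,60)),(V(347,412),(-75,31,60)),(V(168,415),(75,31,0)),(V(347,467),(-75,31,0))]
for LL in(L,L[4:],L[:4]):
    f=lambda p:np.concatenate([proj(m[0],w(p,P))-m[1] for m,P in LL])
    print(least_squares(f,[528,-222,-.2],loss="soft_l1").x)
E
python3 fit.py|tail -3; python3 go.py 495.6 -216.6 80 -104.5
```

```text
[ 5.30871372e+02 -2.25291382e+02 -2.57560787e-01]
[ 5.29979139e+02 -2.26040879e+02 -2.55691175e-01]
[ 5.32861463e+02 -2.24356896e+02 -2.71659114e-01]
t 7.8667 F [0.2 0.5 0.3] gap 94.0 [ 494.1 -209.1  204.6]
[ 495.6 -216.6   80. ] shift [0.014, -0.007, 0.249] turn [0.0, 0.0, 0.0004]
```

```bash
python3 go.py 497 -216.3 25 -104.9; python3 -m pendant '[[[0.014,-0.01,0.06],[0,0,0.001],-1],[[0.014,-0.01,0.13],[0,0,0.001],-1],[[0.014,-0.01,0.18],[0,0,0.001],-1],[[0.014,-0.01,0.2],[0,0,0.001],-1],[[0.014,-0.01,0.2],[0,0,0.001],-1]]' >/dev/null; python3 go.py 497 -216.3 25 -104.9
```

```text
t 7.8667 F [0.2 0.5 0.3] gap 94.0 [ 494.1 -209.1  204.6]
[ 497.  -216.3   25. ] shift [0.013, -0.009, 0.359] turn [0.0, 0.0, 0.0015]
t 8.2833 F [-0.5  0.8 -0.1] gap 94.0 [ 496.4 -217.2  102.8]
[ 497.  -216.3   25. ] shift [-0.002, -0.001, 0.156] turn [0.0006, 0.0001, 0.0004]
```

```bash
python3 -m pendant '[[[0,0,0.06],[0,0,0],-1],[[0,0,0.12],[0,0,0],-1],[[0,0,0.156],[0,0,0],-1],[[0,0,0.156],[0,0,0],-1],[[0,0,0.156],[0,0,0],-1]]'; python3 -m pendant '[[[0,0,0],[0,0,0],0],[[0,0,0],[0,0,0],1],[[0,0,0],[0,0,0],1],[[0,0,0],[0,0,0],1],[[0,0,0],[0,0,0],1]]' 45;  python3 -m pendant '[[[0,0,0],[0,0,0],1],[[0,0,0],[0,0,0],1],[[0,0,0],[0,0,0],1],[[0,0,0],[0,0,0],1],[[0,0,0],[0,0,0],1]]' 45
```

```text
t: 8.7
eef_pos: [497.9, -218.3, 28.0]
ee_rot: [-0.61, 0.792, -0.0, 0.0]
force: [-0.2, -0.7, 0.3]
finger_gap: 94.1
t: 9.12
eef_pos: [497.4, -218.1, 27.2]
ee_rot: [-0.61, 0.792, -0.0, 0.0]
force: [1.0, 6.8, 5.5]
finger_gap: 64.2
t: 9.53
eef_pos: [497.4, -218.0, 27.2]
ee_rot: [-0.61, 0.792, -0.0, 0.0]
force: [-0.9, 4.5, 6.5]
finger_gap: 61.9
```

```bash
python3 -m pendant '[[[0,0,-0.01],[0,0,0],1],[[0,0,-0.02],[0,0,0],1],[[0,0,-0.03],[0,0,0],1],[[0,0,-0.04],[0,0,0],1],[[0,0,-0.04],[0,0,0],1]]' 45; python3 go.py 490 -13.7 47 -80.5; python3 - <<'E'
from h import *
b=r.get_image("side")
print(np.round(r.get_state()["moment"],2))
cv2.imwrite("pics/x4.png",cv2.resize(b[70:220,220:420],(800,600),interpolation=cv2.INTER_CUBIC))
E
```

```text
t: 9.95
eef_pos: [497.5, -218.6, 47.7]
ee_rot: [-0.61, 0.792, -0.001, 0.0]
force: [-0.5, 0.8, -4.4]
finger_gap: 61.7
t 9.95 F [-0.5  0.8 -4.4] gap 61.7 [ 497.5 -218.6   47.7]
[490.  -13.7  47. ] shift [-0.392, 0.119, 0.001] turn [-0.0002, -0.0001, -0.0676]
[ 0.13  0.12 -0.  ]
```

View pics/x4.png

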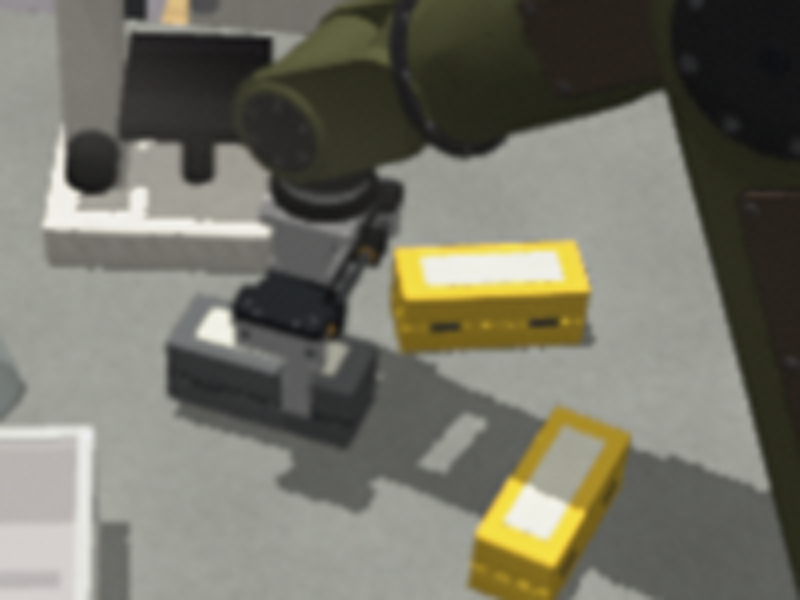

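The case hangs level (x4, front end at (170,370), rear at (375,360)). I carry it in front of the mouth.

```bash
python3 -m pendant '[[[-0.04,0.012,0],[0,0,-0.0068],1],[[-0.08,0.024,0],[0,0,-0.0135],1],[[-0.12,0.036,0],[0,0,-0.02],1],[[-0.16,0.048,0],[0,0,-0.027],1],[[-0.2,0.06,0],[0,0,-0.034],1]]' 45 >/dev/null; python3 go.py 490 -13.7 47 -80.5
```

```text
t 10.4167 F [ 0.5  0.7 -4. ] gap 62.0 [ 493.4 -113.    46.4]
[490.  -13.7  47. ] shift [-0.198, 0.015, -0.001] turn [0.0001, 0.0, -0.0333]
```

```bash
python3 -m pendant '[[[-0.05,0.004,0],[0,0,-0.009],1],[[-0.1,0.008,-0.001],[0,0,-0.018],1],[[-0.15,0.012,-0.001],[0,0,-0.027],1],[[-0.198,0.015,-0.001],[0,0,-0.0333],1],[[-0.198,0.015,-0.001],[0,0,-0.0333],1]]' 45 >/dev/null;python3 -m pendant '[[[0,0,0],[0,0,0],1],[[0,0,0],[0,0,0],1],[[0,0,0],[0,0,0],1],[[0,0,0],[0,0,0],1],[[0,0,0],[0,0,0],1]]' 45 >/dev/null; python3 go.py 490 -13.7 47 -80.5; python3 - <<'E'
from h import *
b=r.get_image("side");a=r.get_image("top")
cv2.imwrite("pics/x5.png",np.hstack([cv2.resize(b[150:280,150:320],(480,367),interpolation=cv2.INTER_CUBIC),cv2.resize(a[140:267,230:330],(289,367),interpolation=cv2.INTER_CUBIC)]))
E
```

```text
t 11.25 F [ 0.5 -0.6 -4.7] gap 62.0 [490.7 -15.3  47. ]
[490.  -13.7  47. ] shift [-0.003, 0.001, 0.0] turn [0.0, 0.0, -0.0005]
```

View pics/x5.png

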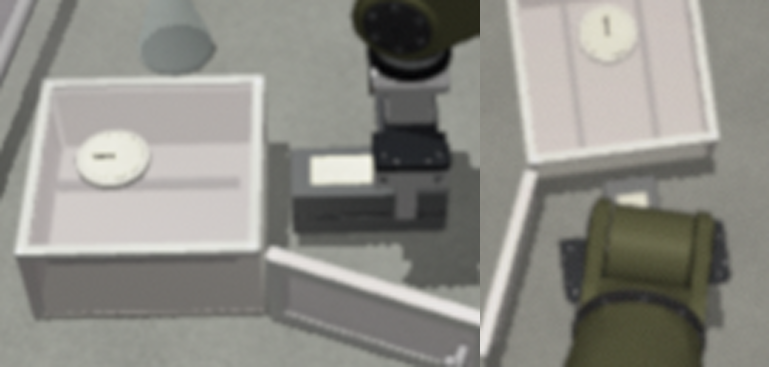

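```bash
python3 - <<'E'
from h import *
a=cv2.imread("pics/x5.png")
yaw=.1657;c=np.array([np.cos(yaw),np.sin(yaw)]);n=np.array([-c[1],c[0]]);L=np.array([623.1,8.6])
q=lambda uv:(np.array(uv)-[230,140]+.5)*2.89+[480,0]-.5
for s,y,z in((27,46,18),(27,-46,18),(27,50,8),(27,-50,8),(27,42,18),(27,-42,18),(200,46,18),(200,-46,18)): print("rail",s,y,np.round(q(proj("top",[*(L+s*c+y*n),z]))))
T=np.array([490.7,-15.3]); 
for k in(60,109): print("case",np.round([q(proj("top",[*(T+k*c+y*n),80])) for y in(-31,0,31)]).tolist())
o=cv2.resize(a[110:260,540:740],(800,600),interpolation=cv2.INTER_CUBIC)
cv2.imwrite("pics/x6.png",o)
E
```

```text
rail 27 46 [583. 148.]
rail 27 -46 [658. 139.]
rail 27 50 [580. 150.]
rail 27 -50 [661. 140.]
rail 27 42 [586. 148.]
rail 27 -42 [655. 139.]
rail 200 46 [565.  12.]
rail 200 -46 [639.   3.]
case [[661.0, 215.0], [634.0, 218.0], [608.0, 222.0]]
case [[655.0, 173.0], [629.0, 177.0], [602.0, 180.0]]
```

View pics/x6.png

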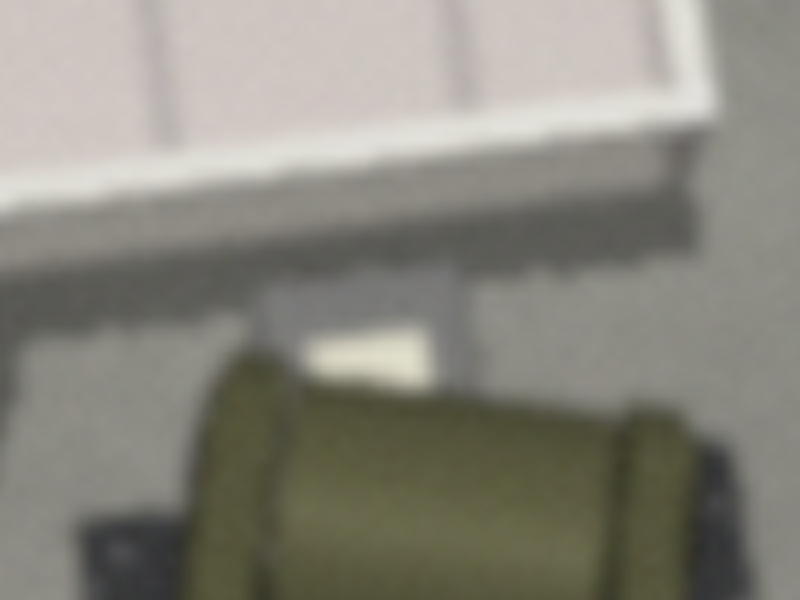

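Rails and case match the prediction; the case is 1.6 mm off laterally, which I correct while inserting.

```bash
python3 -m pendant '[[[-0.003,-0.015,0],[0,0,0],1],[[-0.003,-0.04,0],[0,0,0],1],[[-0.003,-0.065,0],[0,0,0],1],[[-0.003,-0.09,0],[0,0,0],1],[[-0.003,-0.115,0],[0,0,0],1]]' 45;python3 -m pendant '[[[0,-0.025,0],[0,0,0],1],[[0,-0.05,0],[0,0,0],1],[[0,-0.075,0],[0,0,0],1],[[0,-0.1,0],[0,0,0],1],[[0,-0.112,0],[0,0,0],1]]' 45; python3 go.py 603.4 5.3 35 -80.5
```

```text
t: 11.77
eef_pos: [548.2, -3.6, 47.0]
ee_rot: [0.763, -0.647, 0.0, -0.0]
force: [-0.4, -0.1, -4.3]
finger_gap: 61.6
t: 12.18
eef_pos: [603.8, 5.7, 46.8]
ee_rot: [0.763, -0.647, 0.0, -0.0]
force: [0.4, -0.4, -4.4]
finger_gap: 61.9
t 12.1833 F [ 0.4 -0.4 -4.4] gap 61.9 [603.8   5.7  46.8]
[603.4   5.3  35. ] shift [0.001, 0.001, 0.024] turn [-0.0001, -0.0, -0.0002]
```

```bash
python3 -m pendant '[[[0,0,0.006],[0,0,0],1],[[0,0,0.012],[0,0,0],1],[[0,0,0.018],[0,0,0],1],[[0,0,0.022],[0,0,0],1],[[0,0,0.023],[0,0,0],1]]' 45; python3 -m pendant '[[[0,0,0],[0,0,0],0.1],[[0,0,0],[0,0,0],0.1],[[0,0,0],[0,0,0],0.1],[[0,0,0],[0,0,0],0.1],[[0,0,0],[0,0,0],-0.6]]' 45;python3 -m pendant '[[[0,0,0],[0,0,0],-0.6],[[0,0,0],[0,0,0],-0.6],[[0,0,-0.05],[0,0,0],-0.6],[[0,0,-0.1],[0,0,0],-0.6],[[0,0,-0.18],[0,0,0],-0.6]]' 45; python3 go.py 505 -11 140 -80.5; python3 - <<'E'
from h import *
b=r.get_image("side")
cv2.imwrite("pics/x7.png",cv2.resize(b[150:280,150:320],(680,520),interpolation=cv2.INTER_CUBIC))
E
```

```text
t: 12.6
eef_pos: [602.0, 5.2, 35.4]
ee_rot: [0.763, -0.647, -0.0, 0.0]
force: [-1.4, -0.4, -2.2]
finger_gap: 61.7
t: 13.02
eef_pos: [602.7, 5.3, 35.9]
ee_rot: [0.763, -0.647, 0.0, -0.0]
force: [-0.0, -0.5, 0.2]
finger_gap: 65.4
t: 13.43
eef_pos: [601.2, 5.4, 124.3]
ee_rot: [0.763, -0.647, -0.002, 0.001]
force: [0.3, -1.1, -0.8]
finger_gap: 75.5
t 13.4333 F [ 0.3 -1.1 -0.8] gap 75.5 [601.2   5.4 124.3]
[505. -11. 140.] shift [0.001, 0.195, -0.031] turn [0.0007, 0.0002, -0.0003]
```

View pics/x7.png

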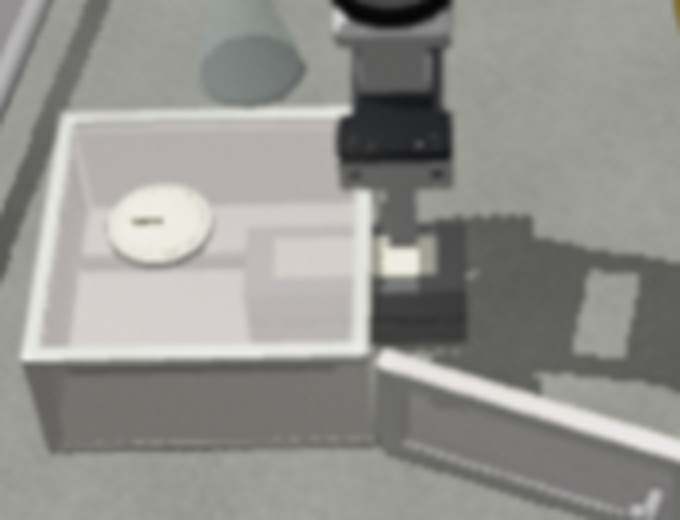

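The case sits flat between the rails with about 60 mm still outside. I go behind it with shut, tilted fingers to push.

```bash
python3 -m pendant '[[[0,0,-0.05],[0,0,0],1],[[0,0.08,-0.05],[0.0,0,0],1],[[0,0.15,-0.05],[0.02,0,0],1],[[0,0.15,-0.05],[0.04,0,0],1],[[0,0.15,-0.05],[0.06,0,0],1]]' 45 >/dev/null; python3 -m pendant '[[[0,0,0],[0.01,0,0],1],[[0,0,0],[0.01,0,0],1],[[0,0,0],[0.01,0,0],1],[[0,0,0],[0.01,0,0],1],[[0,0,0],[0.01,0,0],1]]' 45; python3 go.py 529.4 -7.1 33 -80.5 25
```

```text
t: 14.32
eef_pos: [529.2, -6.8, 150.8]
ee_rot: [0.747, -0.633, 0.131, -0.155]
force: [0.0, -0.2, -0.2]
finger_gap: 12.6
t 14.3167 F [ 0.  -0.2 -0.2] gap 12.6 [529.2  -6.8 150.8]
[529.4  -7.1  33. ] shift [0.001, 0.093, 0.216] turn [0.0044, -0.0001, -0.0002]
```

```bash
python3 -m pendant '[[[0,0.03,0.07],[0.0044,0,0],1],[[0,0.06,0.14],[0.0044,0,0],1],[[0.001,0.08,0.19],[0.0044,0,0],1],[[0.001,0.093,0.216],[0.0044,0,0],1],[[0.001,0.093,0.216],[0.0044,0,0],1]]' >/dev/null; python3 -m pendant '[[[0,0,0],[0,0,0],1],[[0,0,0],[0,0,0],1],[[0,0,0],[0,0,0],1],[[0,0,0],[0,0,0],1],[[0,0,0],[0,0,0],1]]' >/dev/null;  python3 go.py 628 9.4 33 -80.5 25
```

```text
t 15.15 F [ 0.2 -0.1  0.2] gap 0.6 [529.4  -7.3  33.9]
[628.    9.4  33. ] shift [-0.001, -0.18, 0.087] turn [-0.0004, -0.0001, -0.0002]
```

Push straight in, in steps of about 10 mm per row.

```bash
python3 -m pendant '[[[0,-0.018,0.009],[0,0,0],1],[[0,-0.036,0.017],[0,0,0],1],[[0,-0.054,0.026],[0,0,0],1],[[0,-0.072,0.035],[0,0,0],1],[[0,-0.09,0.043],[0,0,0],1]]'; python3 -m pendant '[[[0,-0.018,0.009],[0,0,0],1],[[0,-0.036,0.017],[0,0,0],1],[[0,-0.054,0.026],[0,0,0],1],[[0,-0.072,0.035],[0,0,0],1],[[0,-0.09,0.043],[0,0,0],1]]';python3 go.py 628 9.4 33 -80.5 25
```

```text
t: 15.57
eef_pos: [578.3, 0.9, 32.8]
ee_rot: [0.745, -0.631, 0.14, -0.165]
force: [-2.6, -0.9, -2.5]
finger_gap: 0.5
t: 15.98
eef_pos: [627.3, 9.1, 32.1]
ee_rot: [0.745, -0.631, 0.14, -0.165]
force: [-2.5, 0.1, -2.4]
finger_gap: 0.8
t 15.9833 F [-2.5  0.1 -2.4] gap 0.8 [627.3   9.1  32.1]
[628.    9.4  33. ] shift [-0.0, -0.002, -0.001] turn [-0.0, -0.0001, -0.0002]
```

```bash
python3 -m pendant '[[[0,0.05,-0.024],[0,0,0],1],[[0,0.1,-0.048],[0,0,0],1],[[0,0.15,-0.072],[0,0,0],1],[[0,0.2,-0.096],[0,0,0],1],[[0,0.2,-0.096],[0,0,0],1]]'; python3 - <<'E'
from h import *
b=r.get_image("side");a=r.get_image("top")
cv2.imwrite("pics/x8.png",np.hstack([cv2.resize(b[150:280,150:320],(480,367),interpolation=cv2.INTER_CUBIC),cv2.resize(a[120:247,230:330],(289,367),interpolation=cv2.INTER_CUBIC)]))
E
python3 go.py 424.3 205.3 200 -80.5
```

```text
t: 16.4
eef_pos: [514.1, -9.3, 32.9]
ee_rot: [0.745, -0.632, 0.139, -0.165]
force: [-0.2, 0.2, 0.2]
finger_gap: 0.9
t 16.5 F [ 0.1 -0.2 -0. ] gap 0.6 [518.1  -9.4  34.1]
[424.3 205.3 200. ] shift [-0.454, -0.037, -0.349] turn [-0.0699, -0.0001, -0.0003]
```

View pics/x8.png

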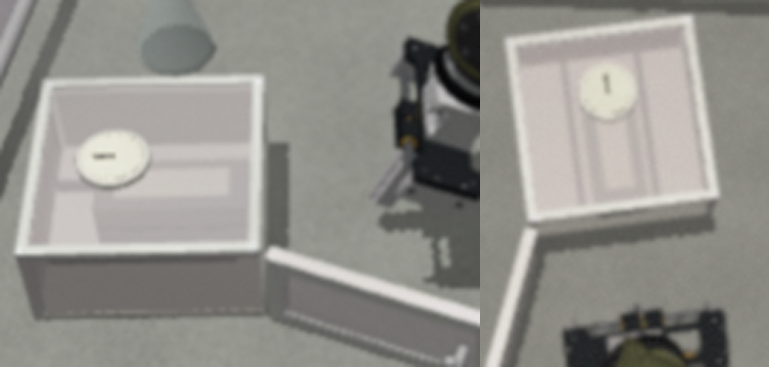

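x8 shows the case wholly inside, lying flat between the rail lines (top panel: case edges at about columns 592–643, rails at about 580 and 655). That was my last view. Next I return to the handle to shut the door.

```bash
python3 go.py 500 -12 200 -80.5; python3 -m pendant '[[[0,-0.05,-0.13],[0,0,0],0.2],[[0,-0.1,-0.26],[-0.02,0,0],0.2],[[0,-0.107,-0.317],[-0.04,0,0],0.2],[[0,-0.107,-0.317],[-0.06,0,0],0.2],[[0,-0.107,-0.317],[-0.07,0,0],0.2]]' 15 >/dev/null;  python3 go.py 424.3 205.3 200 -80.5
```

```text
t 16.5 F [ 0.1 -0.2 -0. ] gap 0.6 [518.1  -9.4  34.1]
[500. -12. 200.] shift [-0.001, -0.108, -0.316] turn [-0.0699, -0.0001, -0.0003]
t 16.9167 F [-0.2 -0.7 -1.7] gap 30.1 [501.  -12.1 197.8]
[424.3 205.3 200. ] shift [-0.454, 0.079, -0.009] turn [-0.0081, -0.0, -0.0001]
```

```bash
python3 -m pendant '[[[-0.08,0.014,-0.009],[0,0,0],0.2],[[-0.16,0.028,-0.009],[0,0,0],0.2],[[-0.24,0.042,-0.009],[0,0,0],0.2],[[-0.32,0.056,-0.009],[0,0,0],0.2],[[-0.38,0.066,-0.009],[0,0,0],0.2]]' 15 >/dev/null; python3 -m pendant '[[[-0.06,0.013,0],[0,0,0],0.2],[[-0.07,0.013,0],[0,0,0],0.2],[[-0.07,0.013,0],[0,0,0],0.2],[[-0.07,0.013,0],[0,0,0],0.2],[[-0.07,0.013,0],[0,0,0],0.2]]' 15 >/dev/null; python3 - <<'E'
from h import *
from go import show
s=r.get_state(); print(s["t"],s["eef_pos"],s["finger_gap"])
for n in("side","top"):
    r.get_image(n)
    print(n,proj(n,[424.3,205.3,80]),[(np.round(np.array(l["centre"])*[560,420],1).tolist(),l["conf"]) for l in r.landmark_of(n,"handle_grip")[:2]])
show([424.3,205.3,63.5],-80.5)
E
```

```text
17.75 [424.75217397 202.82252717 197.42245693] 37.370391542294044
side [309.27192171 280.3416865 ] [([308.3, 285.1], 0.57)]
top [217.81986932 250.91064822] [([153.8, 199.7], 0.54), ([249.3, 199.7], 0.3)]
[424.3 205.3  63.5] shift [-0.004, 0.014, 0.267] turn [-0.0084, 0.0004, -0.0001]
```

```bash
python3 -m pendant '[[[-0.004,0.003,0.06],[-0.0084,0,0],0],[[-0.004,0.006,0.12],[-0.0084,0,0],0],[[-0.004,0.009,0.17],[-0.0084,0,0],0],[[-0.004,0.009,0.17],[-0.0084,0,0],0],[[-0.004,0.009,0.17],[-0.0084,0,0],0]]' 15;  python3 - <<'E'
from h import *
from go import show
for n in("side",):
    r.get_image(n)
    print(n,[(np.round(np.array(l["centre"])*[560,420],1).tolist(),l["conf"]) for l in r.landmark_of(n,"handle_grip")[:2]],[(np.round(np.array(l["centre"])*[560,420],1).tolist(),l["conf"]) for l in r.landmark_of(n,"door_hinge")[:2]],[(np.round(np.array(l["extent"])*[560,420,560,420],1).tolist(),l["conf"]) for l in r.boxes_of(n,"door")[:2]])
# predicted door extents vs theta
d=lambda a:np.array([np.cos(a),np.sin(a)])
for t in(1.9,1.95,2.0):
    H=np.array([598.4,113.9]);u=d(.1657-np.pi/2-t);o=d(.1657+np.pi-t)
    q=np.array([proj("side",[*(H+216*u+k*o),z]) for k in(-6,6) for z in(3,97)]);print(t,np.round(q.max(0),1),np.round(proj("side",[*(H+190*u+51*o),25]),1))
show([424.3,205.3,63.5],-80.5)
E
```

```text
t: 18.37
eef_pos: [423.6, 205.3, 112.1]
ee_rot: [0.763, -0.646, -0.001, -0.0]
force: [-0.7, 0.3, 0.7]
finger_gap: 46.9
side [([307.7, 281.2], 0.69)] [([243.8, 250.5], 0.85), ([215.1, 168.7], 0.26)] [([246.5, 240.0, 319.6, 290.8], 0.82)]
1.9 [328.2 282. ] [310.4 289.1]
1.95 [327.2 285.3] [308.4 291.9]
2.0 [325.9 288.6] [306.2 294.6]
[424.3 205.3  63.5] shift [0.002, 0.001, 0.101] turn [-0.0005, 0.0005, 0.0001]
```

```bash
python3 -m pendant '[[[0,0,0.02],[0,0,0],0],[[0,0,0.04],[0,0,0],0],[[0,0,0.06],[0,0,0],0],[[0,0,0.08],[0,0,0],0],[[0,0,0.097],[0,0,0],0]]' 15; python3 -m pendant '[[[0,0,0],[0,0,0],1],[[0,0,0],[0,0,0],1],[[0,0,0],[0,0,0],1],[[0,0,0],[0,0,0],1],[[0,0,0],[0,0,0],1]]' 15; python3 -m pendant '[[[0,0,0],[0,0,0],1],[[0,0,0],[0,0,0],1],[[0,0,0],[0,0,0],1],[[0,0,0],[0,0,0],1],[[0,0,0],[0,0,0],1]]' 15
cat >> arc.py <<'E'
print(); calls(np.linspace(1.95,0,26))
from h import r
p=r.get_state()["eef_pos"][:2]-H; print("theta", (yaw-np.pi/2-np.arctan2(51,190)-np.arctan2(p[1],p[0]))%(2*np.pi), np.hypot(*p), np.hypot(190,51))
E
python3 arc.py|tail -6
```

```text
t: 18.98
eef_pos: [423.3, 205.7, 62.2]
ee_rot: [0.763, -0.646, -0.001, -0.0]
force: [-0.7, 0.5, 0.5]
finger_gap: 46.9
t: 19.4
eef_pos: [423.9, 206.0, 64.1]
ee_rot: [0.763, -0.646, -0.001, -0.001]
force: [1.1, 0.3, 1.1]
finger_gap: 16.9
t: 19.82
eef_pos: [423.8, 206.0, 64.0]
ee_rot: [0.763, -0.646, -0.001, -0.001]
force: [-2.5, 2.7, 5.9]
finger_gap: 11.6
[[0.025, 0.017], [0.052, 0.033], [0.08, 0.046], [0.108, 0.057], [0.138, 0.066]] [402. 131.] 1.56
[[0.03, 0.006], [0.06, 0.011], [0.091, 0.012], [0.122, 0.012], [0.152, 0.009]] [411.  55.] 1.17
[[0.03, -0.005], [0.06, -0.013], [0.089, -0.023], [0.117, -0.035], [0.144, -0.05]] [447. -12.] 0.78
[[0.026, -0.016], [0.05, -0.035], [0.073, -0.055], [0.095, -0.077], [0.114, -0.101]] [506. -60.] 0.39
[[0.018, -0.025], [0.033, -0.051], [0.047, -0.079], [0.058, -0.108], [0.067, -0.137]] [579. -82.] 0.0
theta 1.959470616834576 197.4174473679746 196.72569735548024
```

Gripped (gap 11.6). Closing along the arc.

```bash
python3 -m pendant '[[[0.025,0.017,0],[0,0,0],1],[[0.052,0.033,0],[0,0,0],1],[[0.08,0.046,0],[0,0,0],1],[[0.108,0.057,0],[0,0,0],1],[[0.138,0.066,0],[0,0,0],1]]' 15; python3 -m pendant '[[[0.03,0.006,0],[0,0,0],1],[[0.06,0.011,0],[0,0,0],1],[[0.091,0.012,0],[0,0,0],1],[[0.122,0.012,0],[0,0,0],1],[[0.152,0.009,0],[0,0,0],1]]' 15; python3 -m pendant '[[[0.03,-0.005,0],[0,0,0],1],[[0.06,-0.013,0],[0,0,0],1],[[0.089,-0.023,0],[0,0,0],1],[[0.117,-0.035,0],[0,0,0],1],[[0.144,-0.05,0],[0,0,0],1]]' 15
```

```text
t: 20.23
eef_pos: [402.3, 132.0, 63.8]
ee_rot: [0.764, -0.646, -0.001, -0.001]
force: [0.4, 0.9, 4.5]
finger_gap: 11.7
t: 20.65
eef_pos: [410.9, 55.9, 63.7]
ee_rot: [0.764, -0.646, -0.001, -0.001]
force: [-0.9, 1.0, 5.1]
finger_gap: 11.8
t: 21.07
eef_pos: [447.8, -11.1, 63.6]
ee_rot: [0.763, -0.646, -0.0, -0.001]
force: [-1.6, 0.9, 6.8]
finger_gap: 11.3
```

```bash
python3 -m pendant '[[[0.026,-0.016,0],[0,0,0],1],[[0.05,-0.035,0],[0,0,0],1],[[0.073,-0.055,0],[0,0,0],1],[[0.095,-0.077,0],[0,0,0],1],[[0.114,-0.101,0],[0,0,0],1]]' 15; python3 -m pendant '[[[0.018,-0.025,0],[0,0,0],1],[[0.033,-0.051,0],[0,0,0],1],[[0.047,-0.079,0],[0,0,0],1],[[0.058,-0.108,0],[0,0,0],1],[[0.062,-0.122,0],[0,0,0],1]]' 15; python3 -m pendant '[[[0.002,-0.005,0],[0,0,0],1],[[0.004,-0.01,0],[0,0,0],1],[[0.005,-0.013,0],[0,0,0],1],[[0.006,-0.016,0],[0,0,0],1],[[0.006,-0.018,0],[0,0,0],1]]' 15; python3 arc.py | tail -1
```

```text
t: 21.48
eef_pos: [507.3, -59.1, 63.5]
ee_rot: [0.763, -0.646, -0.0, -0.001]
force: [-0.6, 2.4, 8.0]
finger_gap: 11.3
t: 21.9
eef_pos: [573.4, -79.7, 63.4]
ee_rot: [0.763, -0.646, 0.0, -0.001]
force: [-1.9, -6.8, 9.3]
finger_gap: 11.7
t: 22.32
eef_pos: [581.2, -80.5, 63.4]
ee_rot: [0.763, -0.646, -0.001, -0.001]
force: [-9.4, -4.3, 11.6]
finger_gap: 11.1
theta 6.274882767667479 195.20076563793793 196.72569735548024
```

```bash
python3 -m pendant '[[[0,-0.002,0],[0,0,0],1],[[0,-0.004,0],[0,0,0],1],[[0,-0.004,0],[0,0,0],1],[[0,-0.004,0],[0,0,0],1],[[0,-0.004,0],[0,0,0],1]]' 15; python3 -m pendant '[[[0,0,0],[0,0,0],0.3],[[0,0,0],[0,0,0],0.3],[[0,0,0],[0,0,0],0.3],[[0,0,0],[0,0,0],0.3],[[0,0,0],[0,0,0],0.3]]' 15;
```

```text
t: 22.73
eef_pos: [581.9, -80.4, 63.2]
ee_rot: [0.763, -0.646, -0.002, 0.0]
force: [-12.9, -4.2, 12.1]
finger_gap: 11.9
t: 23.15
eef_pos: [583.2, -79.6, 62.7]
ee_rot: [0.763, -0.646, -0.001, -0.001]
force: [-0.8, 0.0, -0.1]
finger_gap: 32.8
```

```bash
python3 -m pendant '[[[0,0.004,-0.05],[0,0,0],0.3],[[0,0.004,-0.12],[0,0,0],0.3],[[0,0.004,-0.19],[0,0,0],0.3],[[0,0.004,-0.26],[0,0,0],0.3],[[0,0.004,-0.28],[0,0,0],0.3]]' >/dev/null; python3 -m pendant '[[[0,0.08,0],[0,0,0],0.3],[[0,0.16,0],[0,0,0],0.3],[[0,0.24,0],[0,0,0],0.3],[[0,0.3,0],[0,0,0],0.3],[[0,0.34,0],[0,0,0],0.3]]'; python3 - <<'E'
from h import *
s0=cv2.imread("pics/side0.png").astype(int);t0=cv2.imread("pics/top0.png").astype(int)
s1=r.get_image("side").astype(int);t1=r.get_image("top").astype(int)
cv2.imwrite("pics/fin_s.png",s1);cv2.imwrite("pics/fin_t.png",t1)
g=lambda a,x0,y0,x1,y1:a[y0:y1,x0:x1].mean(2).astype(np.float32)
# sub-pixel shift of patches now vs start: door's free edge/handle, hinge side of door, fixed cabinet corner
for nm,a,b,box in(("door free edge side",s0,s1,(238,172,270,205)),("door hinge side",s0,s1,(236,215,254,250)),("cab back side",s0,s1,(155,172,185,250)),("door+handle top",t0,t1,(295,183,320,212)),("door left top",t0,t1,(240,190,290,206)),
 ("flask side",s0,s1,(195,125,232,180)),("microscope side",s0,s1,(228,25,300,138)),("jar side",s0,s1,(195,340,240,398)),("jar top",t0,t1,(130,180,165,212)),("flask top",t0,t1,(335,140,365,175))):
    A,B=g(a,*box),g(b,*box); print(nm,np.abs(A-B).mean().round(2),np.round(cv2.phaseCorrelate(A,B),2).tolist() if 0 else "", np.abs(A-B).max())
for n in("side","top"):
    print(n,[(k,[(np.round(np.array(l["centre"])*[560,420],1).tolist(),round(l["conf"],2)) for l in r.landmark_of(n,k)[:4]]) for k in("handle_grip","case_mid")])
E
```

```text
t: 23.98
eef_pos: [411.2, -108.6, 202.5]
ee_rot: [0.763, -0.646, -0.001, -0.001]
force: [1.4, -0.7, -0.0]
finger_gap: 33.0
door free edge side 8.42  94.33333
door hinge side 8.15  33.66667
cab back side 6.75  32.0
door+handle top 0.99  5.6666718
door left top 0.98  9.333328
flask side 6.03  9.0
microscope side 4.98  9.0
jar side 4.11  8.3333435
jar top 1.12  6.333334
flask top 0.95  4.666664
side [('handle_grip', [([264.2, 189.9], 0.56), ([218.0, 379.3], 0.46)]), ('case_mid', [([346.9, 145.7], 0.96), ([354.6, 199.6], 0.77)])]
top [('handle_grip', [([305.5, 206.4], 0.86)]), ('case_mid', [([382.6, 274.9], 0.6), ([247.3, 201.9], 0.27)])][ WARN:0@1.806] global loadsave.cpp:1063 imwrite_ Unsupported depth image for selected encoder is fallbacked to CV_8U.
```

```bash
python3 - <<'E'
from h import *
print(proj("side",[411,-108,202]))
s0=cv2.imread("pics/side0.png").astype(int).mean(2);s1=cv2.imread("pics/fin_s.png").astype(int).mean(2)
d=s1-s0; print("bias",np.median(d[300:340,50:200])); m=np.abs(d-np.median(d[300:340,50:200]))>20
sub=m[165:270,150:280]; ys,xs=np.nonzero(sub); print(len(ys)); 
for y in range(165,215,3): print(y,np.nonzero(m[y,150:280])[0]+150)
# door bars rows across front edge
for y in (185,200,215,230): print(y,s0[y,232:262].astype(int).tolist(),'\n   ',s1[y,232:262].astype(int).tolist())
E
```

```text
[328.10889004 156.00176018]
bias -6.0
1052
165 [261 262 263 264 265 266 267 268 269 270 271 272 273 274 275 276 277 278
 279]
168 [261 262 263 264 265 266 267 268 269 270 271 272 273 274 275 276 277 278
 279]
171 [261 262 263 264 265 266 267 268 269 270 271 272 273 274 275 276 277 278
 279]
174 [262 263 264 265 266 267 268 269 270 271 272 273 274 275 276 277 278 279]
177 [269 270 271 272 273 274 275 276 277 278 279]
180 [279]
183 []
186 []
189 []
192 []
195 []
198 []
201 []
204 []
207 []
210 []
213 [227]
185 [167, 167, 167, 167, 167, 166, 172, 195, 216, 218, 202, 200, 215, 220, 218, 204, 173, 147, 146, 146, 145, 145, 146, 147, 147, 145, 146, 145, 143, 139] 
    [160, 159, 160, 160, 160, 160, 164, 188, 209, 209, 195, 193, 208, 213, 211, 197, 165, 140, 140, 140, 139, 139, 140, 141, 140, 140, 140, 139, 136, 132]
200 [176, 175, 176, 177, 178, 180, 191, 206, 215, 213, 198, 196, 213, 217, 214, 190, 141, 105, 97, 97, 97, 96, 95, 95, 101, 111, 113, 107, 106, 110] 
    [169, 168, 169, 169, 171, 173, 183, 199, 207, 206, 190, 188, 205, 211, 206, 183, 135, 100, 93, 92, 93, 92, 91, 91, 97, 107, 108, 101, 100, 105]
215 [168, 169, 175, 186, 193, 195, 203, 211, 212, 211, 201, 200, 210, 214, 209, 180, 131, 103, 96, 93, 93, 93, 92, 98, 122, 142, 146, 145, 145, 145] 
    [170, 169, 170, 169, 168, 172, 187, 202, 206, 203, 191, 189, 201, 204, 200, 172, 123, 99, 91, 89, 89, 88, 87, 94, 117, 135, 139, 140, 139, 138]
230 [196, 195, 195, 195, 195, 198, 206, 212, 209, 195, 190, 205, 213, 215, 210, 180, 131, 104, 93, 92, 92, 93, 92, 94, 112, 131, 144, 148, 147, 144] 
    [160, 162, 162, 162, 163, 170, 188, 203, 202, 187, 178, 193, 204, 205, 200, 171, 124, 97, 89, 88, 89, 89, 87, 90, 106, 127, 137, 140, 141, 138]
```

The door edge matches its starting (shut) profile to the pixel in both views, and the only differences are where the case was. Handing in.

```bash
python3 -c "
from plant import r
print(r.close_job())"
```

```text
the job is handed in; nothing more can be done
None
```

The grey case is in the dry cabinet and the door is shut. The job was handed in at about 24 s with the gripper clear of everything.

**What I did:** I swung the door to about 1.95 rad by its handle. I then gripped the case behind its middle, set it on the cabinet floor with its front in, and pushed it the rest of the way with shut, tilted fingers. Finally I gripped the handle again and closed the door.

**Last checks:**
- **Case:** the last picture before closing showed it flat between the guide rails and wholly inside. It was placed about 12 mm behind the mouth by calculation. I had used all 12 picture views by then, so I did not look at it again after the door shut.
- **Door:** the front edge matches its starting, shut position to the pixel in both cameras. While I was closing it, the push force rose to 13 N at the stop.
- **Other things:** the pictures of the flask, the jar and the microscope are unchanged apart from an overall brightness shift in the side view. I left the yellow look-alikes alone; the networks find them within about 4 px of where they started.
- **Disagreement:** one handle reading before I gripped it again was about 5 px off. A repeat reading agreed and the grip was good.

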